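Open the scanner lamp unit's filter cover

TASK

With the yellow flat-bladed screwdriver, give both slotted fasteners beside the white cover on the book scanner's lamp unit a full quarter turn anticlockwise, so that their orange tongues swing clear of the cover. Put the screwdriver back upright in its free pocket in the tool stand, and lift the cover off by its blue handle and lay it gently, flat and handle up, on the middle of the blue mat. Do not turn the fasteners with the fingers, and leave everything else where it stands.

Things in the scene. Friction and masses are not known exactly. Their poses are not given: they have to be found in the camera images.
- console: Fixed lamp unit, black, 260 wide (y), 232 deep, 148 high. Origin on the table 100 mm straight below the centre of its grey face; x to its back, y left, z up. The face slopes 30 degrees, rising away from the robot (outward normal leans 30 degrees from vertical towards own -x). The cover lies on it over a filter opening, lower edge on a 7 mm lip; a fastener stands at each side.
- panel: Loose white cover plate, 110 (own x) x 150 (own y) x 6 mm, 0.18 to 0.35 kg, blue bar handle on top. Origin at the centre of its underside; own z up through the handle, own x up the slope. Starts on the sloping face, origin at the face's centre, own z along the face's normal; comes off along own z once both tongues are clear. Centre of mass under the handle.
- panel_handle (a point): Middle of the cover's handle bar, on the cover's own z, 42 mm above its underside (axes as the cover). The bar is 70 long along own y, 14 wide along own x and 12 high (36 to 48 mm over the underside), free beneath between two posts at y = +-29 mm (8 mm wide): pinch it across its 14 mm width.
- cam_left (a joint): Turn of the fastener at the cover's left (+y) edge, rad: 0 locked (tongue over the cover), 1.57 = quarter turn, open. Grows anticlockwise as seen from in front of the face (about its outward normal). Starts at 0 to 0.25; stops at 0 and 1.65; drag 0.12 N m, stays where left. The tongue is clear of the cover from about 1.2 on.
- cam_left_slot (a point): Slot centre, on the slot's floor, 12 mm out from the face, 93 mm left of the face's centre. Own z outward along the turning axis, own y along the slot; turns with the fastener. Steel head 34 across; slot 8 wide, 28 long (ends closed), 7 mm deep. Orange tongue 12 wide, 4 thick, along the slot under the head, reaches 30 mm from the axis, 12 mm over the cover's edge when locked.
- cam_right (a joint): The same for the fastener at the cover's right (-y) edge; it too grows (opens) anticlockwise as seen from in front of the face, from 0 locked to 1.57 open. The blade has about 0.23 rad of play either way in a slot.
- cam_right_slot (a point): Centre of the right fastener's slot on its floor, 93 mm right of the face's centre; axes and sizes as for the left one.
- driver: Loose flat screwdriver, yellow square handle, 0.12 kg, 150 mm long, upright, blade down in one pocket of the stand, any yaw. Origin at the middle of the blade's tip; own z to the handle, own x along the blade's width. Blade 20 (x) x 3.5 (y) x 24; shaft 10 round; collar 38 across at 70 to 76 mm, rests on the stand; handle 28 x 28, flats square to own x and y, 76 to 150 mm.
- driver_grip (a point): Point on the driver's axis 120 mm from its tip, where the handle is well gripped (axes as the driver); the handle's end is 30 mm further.
- stand: Fixed grey tool stand, a block 90 (x) x 170 (y) x 75 mm high with two square pockets 28 x 28 mm right through it, at y = +-42 mm. Origin under its centre. One pocket holds the driver, the other the red cross-point screwdriver.
- pocket0 (a point): Where a tool's tip is when it stands in the pocket at the stand's y = -42 mm: 5 mm over the table, 70 mm below the stand's top.
- pocket1 (a point): The same for the pocket at the stand's y = +42 mm.
- cross_driver: Loose cross-point screwdriver with a round red handle (26 mm across, 130 mm tool length), upright in the other pocket; origin at its tip. Leave it alone.
- mat: Fixed blue felt mat, 240 x 240 x 4 mm; origin under its centre, its top 4 mm higher.
- mug: Loose white mug, 80 across, 95 high, origin under its centre. Leave it.
- cleaner: Loose clear bottle with blue cap, 60 across, 150 high, origin under its centre. Leave it.
- loupe: Loose black loupe, 44 across, 40 high, origin under its centre. Leave it.
- mouse: Loose black computer mouse, 105 x 60 x 30 mm, origin under its centre. Leave it.
There are look-alikes about, which are no part of the job. What is shaped like the panel but pink is not meant.

How it is judged (in metres and radians):
On the way:
1. both fasteners are turned open while the cover still lies in its place (value of joint each of cam_left, cam_right above 1.25 rad and distance of panel from where it was at the start of the episode below 0.02 m), for 0.2 s.
At the end, for the whole second after the job is handed in: Both fasteners past 1.25 rad; cover released, at rest, flat (0.08 rad), handle up, its centre within 50 mm of the mat's centre and resting on it; flat driver released, at rest, upright (0.12 rad) in a stand pocket, tip within 12 mm of the pocket's point (value of joint each of cam_left, cam_right above 1.25 rad and horizontal distance between panel and mat below 0.05 m and angle between panel's own z axis and vertical below 0.08 rad and height (world z) of panel below 0.012 m and linear speed of each of panel, driver below 0.02 m/s and (distance between driver and pocket0 below 0.012 m or distance between driver and pocket1 below 0.012 m) and angle between driver's own z axis and vertical below 0.12 rad and contact force between the fingers and panel below 0.1 N and contact force between the fingers and driver below 0.1 N); the robot touches nothing.
It fails at once if the fingers or the arm push a fastener (more than 1 N): it must be turned with the screwdriver (contact force between any of the fingers, the arm and cam_left above 1 N or contact force between any of the fingers, the arm and cam_right above 1 N).
It fails at once if the cover is dropped (moves faster than 0.5 m/s with the fingers off it) (linear speed of panel above 0.5 m/s and contact force between the fingers and panel below 0.05 N).
It fails at once if another thing is shifted by more than 30 mm (distance of any of cross_driver, mug, cleaner, loupe, mouse from where it was at the start of the episode above 0.03 m).
It also fails if it takes over 72 s, if anything falls off the work surface, if the arm or the gripper's body presses on something with over 40 N, if the wrist force passes 120 N, or if a joint passes its speed limit or range.

ROBOT

A 6-joint arm with a two-finger parallel gripper is mounted at the origin on the work surface. World frame = base frame: x ahead of the robot, y to its left, z up, the work surface at z = 0. Lengths are in m, angles in degrees, forces in N, time in s.
With the tool pointing down it reaches from about 0.4 to 0.825 m from the base axis. Payload 7 kg.
Tool frame: the origin (TCP) lies between the finger pads; the fingertips stand 19 mm ahead of it and the grasp point (between the pads) is the TCP; z points along the fingers, y is the line along which they close (so a half turn about z gives the same grasp; the last joint's range is limited). The gripper opens to 88 mm and grips with 3 to 60 N. Pads are 19 mm wide; open, the fingers measure 130 mm over their backs; the gripper's body (78 mm by 193 mm) begins 47 mm behind the grasp point.
Start: joints at [-51.962, 20.546, 0.682, 0, -70.136, -16.507], TCP at [0.248, -0.628, 0.246] pointing down, gripper open.
Joint ranges: [-176.03, 176.03], [-82.01, 121.73], [-58.28, 71.71], [-173.87, 95.51], [-174.79, -0.11], [-173.66, 173.66]. Speed limits (degrees/s): [136.94, 136.94, 172.46, 180, 180, 180].

INTERFACE

Orientations are given as [roll, pitch, yaw] about the fixed x, y, z axes, in that order (R = Rz(yaw) Ry(pitch) Rx(roll)).
In Python, from plant import r gives the robot as it stands. The module is installed in compiled form; this text tells all that it offers.
- The arm moves only by the shell command python3 -m pendant 'ROWS' [OPENING] [FORCE]. ROWS is JSON, a list of rows, each a list of 6 numbers: the shift along the tool's x, y, z in mm, then the turn, a rotation vector about the tool's x, y, z in rad. In form: [[tx, ty, tz, wx, wy, wz], ...]. A call has 1 to 20 rows; each row is the pose to reach, as a shift and turn from the pose commanded when the call began, along the tool's axes at that moment; what a row does not reach only later rows make up. A row lasts 1/8 s, in which the tool goes at most 62.5 mm and 10.7 degrees, less where a joint would pass 70% of its speed; a pose out of reach is approached as far as the arm can. A call with a gripper value outside its range is refused whole. OPENING is the finger opening in mm, from 0 to 87.6, set as the call begins (- or left out, the last holds). The fingers move at their own pace and stop on an object; FORCE is the grip in N (left out, the last holds). Time passes only in rows, so rows that repeat a pose let the fingers close. It gives the time, the measured TCP pose, the force, the opening and the grip force at its end, in the units of the state.
- r.get_state(): the state, without advancing time (a new reading comes with each control period).
- r.capture(name): name is "side" or "top" or "wrist"; returns the picture (420x560x3 uint8, red, green, blue); there is no depth.
- r.camera_params(name): a dict with "mtx" (3x3 intrinsics, pixels), "distortion" ([k1, k2, p1, p2, k3] as OpenCV has them; the pictures are not rectified), "rvec" (rotation vector, rad) and "tvec" (3), from world to camera coordinates, as OpenCV has them; the wrist camera has in their place "mount" (4x4, takes a point from camera to tool coordinates, whose origin is the TCP and whose axes are the flange's). Camera axes: x right, y down, z forward; pixel columns grow to the right and rows downward; lengths in m; the calibration is good to about 2 mm. A picture is of the moment at which its call begins: read the wrist's pose just before it. camera_params takes no time and is no camera call.
- r.close_job(): hands the job in; it is judged then, once.
The state is a dict: "time_s": time; "joints": joint angles; "qd": joint speeds; "joint_torque": joint torques, N m; "tcp_pos": TCP position; "eef_rot": TCP orientation; "contact_force": force on the tool from outside, world axes, zero at the start; "moment": the same for the moment, N m; "gripper_width": finger opening in m; "gripper_force": force on a finger pad.
Only numpy, scipy, OpenCV 4.12 (cv2) and the standard library are available. Lean on these libraries where they do the work, as an engineer would, in place of code of your own. Each camera call takes 0.05 s, during which the arm holds its last target. There are 200 camera calls.

## Working session

There is one attempt and no reset: what is moved stays moved. The work goes in short steps, Python scripts to look and compute and a shell command to move; the robot and the scene stay as the last step left them, time stands still between calls to the robot, and variables do not carry over. Pictures are saved under pics/ and viewed, at most 10 in all, crops included, and the job is handed in when it is done.

```bash
mkdir -p pics
cat > h.py <<'E'
import numpy as np, cv2
from scipy.spatial.transform import Rotation as R
from plant import r
def save(img,n): cv2.imwrite('pics/'+n,cv2.cvtColor(img,cv2.COLOR_RGB2BGR))
def tool():
    s=r.get_state(); return np.array(s['tcp_pos']), R.from_euler('xyz',s['eef_rot'],degrees=True).as_matrix()
def cam(name,T=None):
    p=r.camera_params(name); K=np.array(p['mtx']);D=np.array(p['distortion'])
    if name=='wrist':
        t,Rt=T if T else tool(); M=np.array(p['mount']); W=np.eye(4);W[:3,:3]=Rt;W[:3,3]=t; W=W@M
        Rc=W[:3,:3].T; return K,D,Rc,-Rc@W[:3,3]
    return K,D,cv2.Rodrigues(np.array(p['rvec'],float))[0],np.array(p['tvec'],float).ravel()
def ray(c,uv):
    K,D,Rc,t=c; q=cv2.undistortPoints(np.array(uv,float).reshape(-1,1,2),K,D).reshape(-1,2)
    d=np.c_[q,np.ones(len(q))]@Rc; return -Rc.T@t, d/np.linalg.norm(d,axis=1,keepdims=True)
def onplane(c,uv,z=None,n=(0,0,1),p=None):
    o,d=ray(c,uv); n=np.array(n,float); p=np.array([0,0,z]) if p is None else np.array(p)
    return o+d*(((p-o)@n)/(d@n))[:,None]
def proj(c,X):
    K,D,Rc,t=c; return cv2.projectPoints(np.array(X,float).reshape(-1,1,3),cv2.Rodrigues(Rc)[0],t,K,D)[0].reshape(-1,2)
def tri(obs):
    A=np.zeros((3,3));b=np.zeros(3)
    for c,uv in obs:
        o,d=ray(c,uv);P=np.eye(3)-np.outer(d[0],d[0]);A+=P;b+=P@o
    return np.linalg.solve(A,b)
E
python3 - <<'E'
from h import *
for n in('side','top','wrist'):
    im=r.capture(n); save(im,n+'0.png')
    K,D,Rc,t=cam(n); print(n,K[0,0],-Rc.T@t, Rc[2])
print(r.get_state())
print(np.round(r.camera_params('wrist')['mount'],3))
a=cv2.imread('pics/side0.png');b=cv2.imread('pics/top0.png');
E
```

```text
side 521.4308358150928 [-0.06031481  0.79774359  0.83966181] [ 0.4612246  -0.65016831 -0.60378228]
top 423.6408314657953 [2.47851914e-01 9.00186142e-04 1.37148631e+00] [ 0.20585241 -0.01614327 -0.97844989]
wrist 354.3497665598816 [ 0.17255577 -0.65774467  0.38464153] [ 0.27770176  0.11116419 -0.95421395]
{'time_s': 0.15, 'joints': array([-5.19621680e+01,  2.05822896e+01,  6.46303264e-01, -1.43429921e-02,
       -7.01364303e+01, -1.65070747e+01]), 'qd': array([-0.02422788, -0.07415548,  0.1124392 ,  0.13090053,  0.13794853,
       -0.06053274]), 'joint_torque': array([ 6.59327216e-04, -5.83274424e+01,  2.93293762e+01,  7.00121418e+00,
        8.80204519e-03, -1.21810581e-04]), 'tcp_pos': array([ 0.24757635, -0.627587  ,  0.24483926]), 'eef_rot': array([ 1.79926736e+02, -7.64841656e-03, -1.58474120e+02]), 'contact_force': array([ 0.23294972, -0.12476161, -0.36598764]), 'moment': array([ 0.03039054,  0.04209379, -0.00155802]), 'gripper_force': 0.0, 'gripper_width': 0.08694471381335905}
[[-0.    -0.954 -0.299  0.081]
 [ 1.    -0.     0.    -0.   ]
 [-0.    -0.299  0.954 -0.14 ]
 [ 0.     0.     0.     1.   ]]
```

View pics/top0.png

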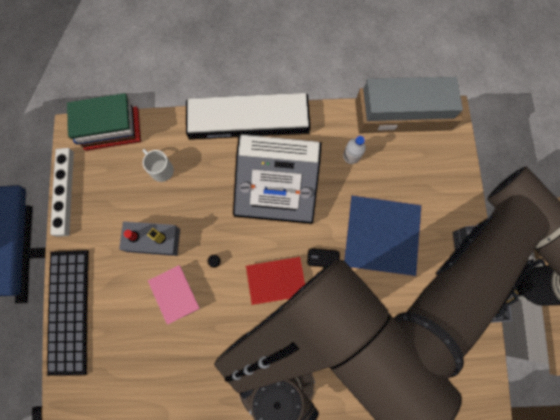

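View pics/side0.png

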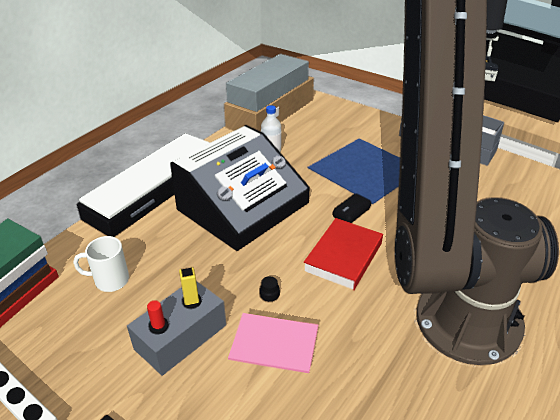

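The top view (image up = +x, left = +y) shows the yellow driver at (157,236) and the red driver at (131,236) in the stand at (150,238). It also shows the console at (277,180) with the white cover and blue handle at (275,190), the mat at (384,235), the mouse at (323,258) and the loupe at (214,261).

Look-alikes:
- **Driver:** the yellow-handled tool at side (189,287) or the red one at (156,316). I choose yellow.
- **Cover:** the white plate with the blue handle at (275,190), the pink plate at (173,294), the white box at (248,113) or the red book at (275,280). I choose the white plate.

I'll check both in one close crop.

Run:
```python
from h import *
s=cv2.imread('pics/side0.png');t=cv2.imread('pics/top0.png')
f=lambda im,x,y,w,h:cv2.resize(im[y:y+h,x:x+w],(400,300),interpolation=cv2.INTER_CUBIC)
m=np.vstack([np.hstack([f(t,225,125,112,84+15)if 0 else f(t,220,130,120,90),f(t,105,195,100,75)]),np.hstack([f(s,170,120,152,114),f(s,120,255,120,90)])])
cv2.imwrite('pics/m1.png',m)
def mask(im,lo,hi,box):
    h=cv2.cvtColor(im,cv2.COLOR_BGR2HSV);k=cv2.inRange(h,lo,hi);z=np.zeros_like(k);x,y,w,hh=box;z[y:y+hh,x:x+w]=k[y:y+hh,x:x+w];return z
T=cam('top');S=cam('side')
def big(k):
    c=cv2.findContours(k,cv2.RETR_EXTERNAL,cv2.CHAIN_APPROX_NONE)[0];return max(c,key=cv2.contourArea)
# mat
c=big(mask(t,(105,90,30),(125,255,140),(330,180,110,110)));b=cv2.boxPoints(cv2.minAreaRect(c));P=onplane(T,b,0.004);print('mat',P.round(3),P.mean(0).round(3),[np.linalg.norm(P[i]-P[i-1]).round(3) for i in range(4)])
# stand
h=cv2.cvtColor(t,cv2.COLOR_BGR2HSV);print(h[230,140],h[245,140],h[190,243],h[215,270])
# blue handle
for n,im,C,box in(('top',t,T,(240,170,70,40)),('side',s,S,(235,155,45,40))):
    k=mask(im,(105,150,60),(125,255,255),box);m=cv2.moments(k,True);print(n,'blue',m['m00'],m['m10']/m['m00'],m['m01']/m['m00'])
    if n=='top':u=[m['m10']/m['m00'],m['m01']/m['m00']]
    else:v=[m['m10']/m['m00'],m['m01']/m['m00']]
print('handle',tri([(T,u),(S,v)]))
for n,im,box in(('top',t,(110,215,80,40)),('side',s,(170,260,40,50))):
    k=mask(im,(22,120,90),(34,255,255),box);m=cv2.moments(k,True);print(n,'yel',m['m00'],m['m10']/m['m00'],m['m01']/m['m00'])
    if n=='top':u=[m['m10']/m['m00'],m['m01']/m['m00']]
    else:v=[m['m10']/m['m00'],m['m01']/m['m00']]
print('driver',tri([(T,u),(S,v)]))
```

```text
mat [[ 0.361 -0.239  0.004]
 [ 0.588 -0.287  0.004]
 [ 0.546 -0.526  0.004]
 [ 0.318 -0.469  0.004]] [ 0.453 -0.38   0.004] [np.float64(0.234), np.float64(0.233), np.float64(0.242), np.float64(0.235)]
[132  17  77] [120  15 104] [160  11 137] [130  14 107]
top blue 56.0 274.26785714285717 191.60714285714286
side blue 184.0 254.45108695652175 172.93478260869566
handle [ 0.58398065 -0.02553629  0.12767592]
top yel 59.0 155.22033898305085 235.77966101694915
side yel 461.0 189.11062906724513 288.117136659436
driver [0.46682539 0.33986918 0.11421087]
```

View pics/m1.png

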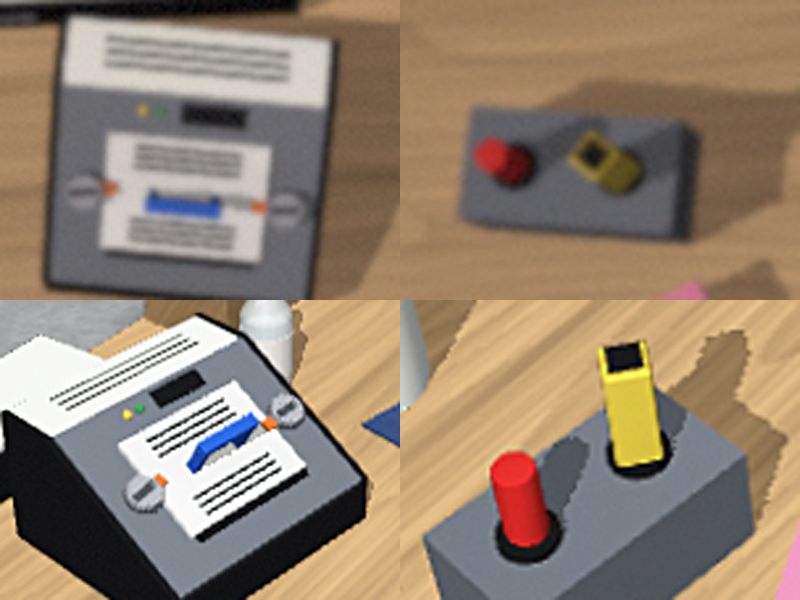

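The crop confirms the choice: yellow square handle in the right-hand pocket, and the white cover with blue handle between two grey slotted heads with orange tongues. Next I move the wrist camera over the stand.

```bash
cat >> h.py <<'E'
def to(*targets):
    "targets: (pos, R or rpy deg or None) -> shift mm and rotvec in present tool axes"
    t,Rt=tool()
    for p,q in targets:
        Rq=Rt if q is None else (q if np.shape(q)==(3,3) else R.from_euler('xyz',q,degrees=True).as_matrix())
        print(np.round(Rt.T@(np.array(p)-t)*1000,1), np.round(R.from_matrix(Rt.T@Rq).as_rotvec(),3))
E
python3 - <<'E'
from h import *
to(((0.5,-.1,.34),None),((.467,.34,.32),None),((.467,.34,.32),(180,0,-90)))
E
```

```text
[-428.4  398.3  -94.7] [0. 0. 0.]
[-559.1  819.7  -74.2] [0. 0. 0.]
[-559.1  819.7  -74.2] [ 1.000e-03  1.000e-03 -1.195e+00]
```

```bash
python3 -m pendant '[[0,0,-95,0,0,0],[0,0,-95,0,0,0],[-428,398,-95,0,0,-0.6],[-428,398,-95,0,0,-0.6],[-428,398,-95,0,0,-0.6],[-428,398,-95,0,0,-0.6],[-428,398,-95,0,0,-0.6],[-428,398,-95,0,0,-0.6],[-428,398,-95,0,0,-0.6],[-428,398,-95,0,0,-0.6],[-559,820,-75,0,0,-1.195],[-559,820,-75,0,0,-1.195],[-559,820,-75,0,0,-1.195],[-559,820,-75,0,0,-1.195],[-559,820,-75,0,0,-1.195],[-559,820,-75,0,0,-1.195],[-559,820,-75,0,0,-1.195],[-559,820,-75,0,0,-1.195],[-559,820,-75,0,0,-1.195]]' 87
python3 - <<'E'
from h import *
print(r.get_state()['joints'].round(1))
T=tool();im=r.capture('wrist');save(im,'w1.png');np.savez('w1.npz',t=T[0],R=T[1])
E
```

```text
time_s: 2.52
tcp_pos: [0.4661, 0.3431, 0.3192]
eef_rot: [179.9, -0.1, -89.9]
contact_force: [-0.0, -1.4, -0.3]
gripper_width: 0.0868
gripper_force: 0.0
[ 55.7   9.3  -4.9  -0.  -75.8 -55.5]
```

View pics/w1.png

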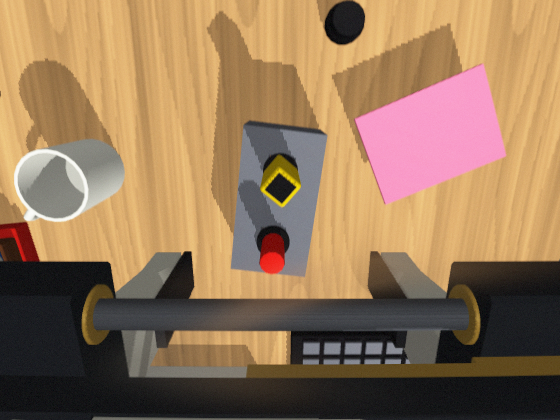

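Wrist view: the driver's black end cap within its yellow rim is at (281,187), the red driver at (272,260), and the stand spans (232..326,122..275). I'll measure the cap, its yaw and the stand's top.

Run:
```python
from h import *
im=cv2.imread('pics/w1.png');z=np.load('w1.npz');C=cam('wrist',(z['t'],z['R']))
hsv=cv2.cvtColor(im,cv2.COLOR_BGR2HSV)
k=cv2.inRange(hsv,(0,0,0),(180,255,50));lab,_=0,0
k2=np.zeros_like(k);k2[172:206,262:302]=k[172:206,262:302]
n,l,st,ce=cv2.connectedComponentsWithStats(k2);i=1+np.argmax(st[1:,4]);print(st[1:],ce[1:])
c=cv2.findContours((l==i).astype(np.uint8),cv2.RETR_EXTERNAL,cv2.CHAIN_APPROX_NONE)[0][0]
b=cv2.boxPoints(cv2.minAreaRect(c));P=onplane(C,b,.155);print('cap',b.round(1),P.round(4),P.mean(0).round(4));
for i in range(4):
    d=P[i]-P[i-1];print(np.linalg.norm(d[:2]).round(4),np.degrees(np.arctan2(d[1],d[0])).round(1))
y=cv2.inRange(hsv,(22,120,60),(34,255,255));cy=max(cv2.findContours(y,cv2.RETR_EXTERNAL,cv2.CHAIN_APPROX_NONE)[0],key=cv2.contourArea)
print('yellow',cv2.boundingRect(cy))
g=cv2.inRange(hsv,(105,20,60),(135,110,170));g[:100]=0;g[290:]=0;g[:,:200]=0;g[:,350:]=0
hull=cv2.convexHull(cv2.findNonZero(cv2.morphologyEx(g,cv2.MORPH_OPEN,np.ones((3,3)))));b=cv2.boxPoints(cv2.minAreaRect(hull));
P=onplane(C,[[246,127],[326,134],[306,276],[232,268]],.075);print('stand',P.round(4),P.mean(0).round(4),b.round())
```

```text
[[266 174  29  28 433]] [[280.01385681 187.87759815]]
cap [[265.2 188.7]
 [279.1 173.1]
 [294.8 187. ]
 [280.9 202.7]] [[0.48   0.3392 0.155 ]
 [0.4677 0.3251 0.155 ]
 [0.4538 0.3376 0.155 ]
 [0.4661 0.352  0.155 ]] [0.4669 0.3385 0.155 ]
0.0189 -42.7
0.0187 -131.1
0.0187 138.0
0.0189 49.7
yellow (260, 154, 41, 53)
stand [[0.5031 0.2921 0.075 ]
 [0.4178 0.2992 0.075 ]
 [0.4351 0.4682 0.075 ]
 [0.5242 0.4577 0.075 ]] [0.4701 0.3793 0.075 ] [[230. 259.]
 [244. 124.]
 [325. 132.]
 [311. 268.]]
```

The stand centre is (0.470, 0.379) with yaw −6.5°, and pocket0 comes out at (0.465, 0.338), which agrees with the cap at (0.467, 0.338). The handle flats lie at about 48.5°, so I grasp at yaw −131.5°.

```bash
python3 -m pendant '[[5,-1,40,0,0,0.36],[5,-1,80,0,0,0.727],[5,-1,100,0,0,0.727],[5,-1,120,0,0,0.727],[5,-1,120,0,0,0.727],[5,-1,150,0,0,0.727],[5,-1,180,0,0,0.727],[5,-1,194,0,0,0.727],[5,-1,194,0,0,0.727],[5,-1,194,0,0,0.727]]' 87 && python3 -m pendant '[[0,0,0,0,0,0],[0,0,0,0,0,0],[0,0,0,0,0,0],[0,0,0,0,0,0],[0,0,0,0,0,0],[0,0,0,0,0,0]]' 5 60
```

```text
time_s: 3.82
tcp_pos: [0.4684, 0.3356, 0.128]
eef_rot: [-180.0, 0.1, -131.6]
contact_force: [1.3, -0.4, 0.2]
gripper_width: 0.0871
gripper_force: 0.0
time_s: 4.58
tcp_pos: [0.4677, 0.3351, 0.1265]
eef_rot: [-180.0, -0.0, -131.7]
contact_force: [-1.7, -0.1, 0.4]
gripper_width: 0.0322
gripper_force: 0.3
```

```bash
python3 -m pendant '[[0,0,0,0,0,0],[0,0,0,0,0,0],[0,0,0,0,0,0]]' && python3 -m pendant '[[0,0,-30,0,0,0],[0,0,-70,0,0,0],[0,0,-130,0,0,0],[0,0,-170,0,0,0],[0,0,-170,0,0,0],[0,0,-170,0,0,0]]'
python3 - <<'E'
from h import *
T=tool();S=cam('side');im=r.capture('side');
X=T[0]+T[1][:,2]*np.array([.09,.12])[:,None];u=proj(S,np.r_[X,[T[0]]]);print(u.round(1),T[0])
x,y=(u[0]-[50,60]).astype(int);save(cv2.resize(im[y:y+90,x:x+110],None,fx=4,fy=4,interpolation=cv2.INTER_CUBIC),'d1.png')
print(x,y)
E
```

```text
time_s: 4.95
tcp_pos: [0.4677, 0.335, 0.1265]
eef_rot: [-180.0, -0.0, -131.7]
contact_force: [-0.3, 0.0, -1.0]
gripper_width: 0.0274
gripper_force: 60.0
time_s: 5.7
tcp_pos: [0.4672, 0.3347, 0.2958]
eef_rot: [180.0, -0.1, -131.7]
contact_force: [0.3, 0.1, -2.1]
gripper_width: 0.028
gripper_force: 60.0
[[184.3 251. ]
 [186.1 263. ]
 [178.3 211.7]] [0.46723508 0.33473498 0.29575281]
134 190
```

View pics/d1.png

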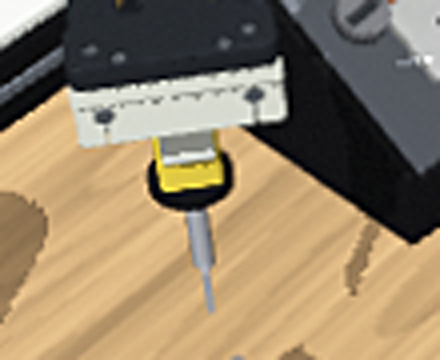

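From the side camera the blade looks edge-on at (187,267). Its width therefore lies along the −41.5° line, which is the tool's y. Next: console pose from both views of the heads and cover.

Run:
```python
from h import *
T=cam('top');S=cam('side')
L=tri([(T,[244.6,187]),(S,[225.5,193])]);Rr=tri([(T,[306.4,192.4]),(S,[278.7,162.2])]);print(L,Rr,np.linalg.norm(L-Rr),(L+Rr)/2)
for z in(.1165,):
    a=onplane(T,[[244.6,187],[306.4,192.4]],z);b=onplane(S,[[225.5,193],[278.7,162.2]],z);print(a.round(4),b.round(4),np.linalg.norm(a[0]-a[1]))
d=L-Rr;psi=np.degrees(np.arctan2(-d[0],d[1]));print('psi',psi)
# look pose: tool z=-n, TCP so that view is centred above face centre
```

```text
[0.60524377 0.06356781 0.11286551] [ 0.58209737 -0.12520754  0.10621085] 0.19030547696622147 [ 0.59367057 -0.03081987  0.10953818]
[[ 0.6067  0.0648  0.1165]
 [ 0.58   -0.1239  0.1165]] [[ 0.599   0.0666  0.1165]
 [ 0.5724 -0.1124  0.1165]] 0.19050150681508246
psi -6.990343965618594
```

```bash
cat >> h.py <<'E'
def face(psi):
    Z=R.from_euler('z',psi,degrees=True).as_matrix(); s,c=.5,np.sqrt(.75)
    return Z@np.array([[c,0,-s],[0,1,0],[s,0,c]])   # columns fx(up slope), fy, fn
def tool_on_face(F,a):  # tool with y along slot at cam angle a (rad)
    return F@R.from_euler('z',a).as_matrix()@np.diag([-1.,1,-1])
E
python3 - <<'E'
from h import *
F=face(-7.3);Lh=np.array([.6055,.0642,.1165]);n=F[:,2]
to((Lh+n*.165,tool_on_face(F,0.1)))
print(Lh+n*.165,R.from_matrix(tool_on_face(F,.1)).as_euler('xyz',degrees=True))
E
```

```text
[ 156.5 -215.    36.1] [ 0.275 -0.467  0.851]
[0.52366871 0.07468283 0.25939419] [-176.70118708   29.83487626  179.30862498]
```

```bash
python3 -m pendant '[[40,-50,-10,0.05,-0.09,0.17],[75,-100,-10,0.09,-0.156,0.284],[115,-150,0,0.14,-0.234,0.425],[140,-190,15,0.184,-0.312,0.567],[156,-215,30,0.23,-0.39,0.71],[156,-215,36,0.275,-0.467,0.851],[156,-215,36,0.275,-0.467,0.851],[156,-215,36,0.275,-0.467,0.851]]'
python3 - <<'E'
from h import *
print(r.get_state()['joints'].round(1))
T=tool();im=r.capture('wrist');save(im,'w2.png');np.savez('w2.npz',t=T[0],R=T[1])
E
```

```text
time_s: 6.75
tcp_pos: [0.5236, 0.0746, 0.2587]
eef_rot: [-176.7, 29.8, 179.4]
contact_force: [0.2, -0.7, -1.3]
gripper_width: 0.0277
gripper_force: 60.0
[  39.    -9.2  -52.4   42.3  -32.4 -164. ]
```

View pics/w2.png

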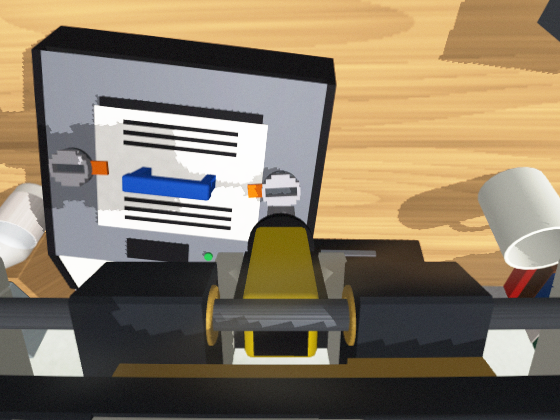

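Wrist view with the tool facing the slope (image up = down slope): left head at (281,189), right head at (70,168), tongues orange at (255,190) and (100,168). The blade is hidden behind the collar at (278,225). I'll measure the heads and slots.

Run:
```python
from h import *
im=cv2.imread('pics/w2.png');out=[]
g=cv2.cvtColor(im,cv2.COLOR_BGR2GRAY)
for (x,y) in((281,188),(70,168)):
    c=im[y-28:y+28,x-28:x+28];out.append(cv2.resize(c,(400,400),interpolation=cv2.INTER_CUBIC))
    gg=g[y-9:y+11,x-22:x+23];print(gg[::2,::2])
cv2.imwrite('pics/h2.png',np.hstack(out))
```

```text
[[225 227 113  99 168 186 215 224 226 223 222 223 221 222 222 220 220 220
  168 151 168 169 168]
 [224 224 110  97 223 224 225 223 226 224 224 224 224 223 223 223 223 220
  158  93 160 165 168]
 [173 161  95 115 223 223 223 224 223 223 223 221 223 222 222 223 221 220
  217 213 187 165 164]
 [122 124 221 223 224 223 226 225 224 223 221 222 220 222 222 223 222 222
  222 219 161 166 165]
 [130 122 223 226 225 226 220 215 211 205 193 183 177 169 167 143 129 128
  116 222 211 165 164]
 [125 151 224 138 112 108 107 104 106 105 108 106 108 103 106 109  71  70
   72 222 222 162 164]
 [124 144 223 149 102 107 107 106 103 105 104 102 107 104 107 108  70  69
   68 209 223 164 165]
 [125 127 224 165 100  85  77 102 101  94  82  74  82 106  79  82  72  73
   76 201 220 166 167]
 [124 126 222 173  79  85  82  83  83  84  86  82  86  85  95 100 109 115
  125 196 213 165 163]
 [183 120 215 214 198 206 202 207 208 211 210 214 216 219 219 221 220 223
  222 221 213 162 164]]
[[ 89 137 145 145 147 147 147 148 144 149 148 150 148 146 147 156 215 122
   88  80  76  48 101]
 [ 71 144 145 148 149 142 147 144 145 148 147 149 150 147 146 163 213 171
  144 100  77  85 102]
 [ 64 145 122 127 129 131 133 132 133 136 141 136 141 144 144 201 199 148
  146 107  75  79 117]
 [ 71 146  94  75  75  70  67  68  69  70  65  69  67  67  72  67  70  77
  136 141  74  78 116]
 [ 54 146 103  77  77  69  69  70  69  66  68  63  67  69  70  64  63  68
  120 147  76  79 106]
 [ 44 149 127  78  72  67  68  71  67  71  66  70  68  66  68  65  66  70
  112 146  86  73 109]
 [ 34 148 132  79  81  78  78  76  76  75  80  78  72  72  73  69  71  70
  102 146  97  76 108]
 [ 27 120 145 141 141 140 135 132 128 125 124 121 118 118 116 113 108 107
  118 145 101  77 110]
 [ 25 110 145 144 146 144 142 147 147 145 145 148 144 146 150 151 148 150
  149 150  79  76  67]
 [ 20 104 112 123 147 146 147 145 144 141 143 150 149 149 148 147 147 146
  147 148  93  59  93]]
```

View pics/h2.png

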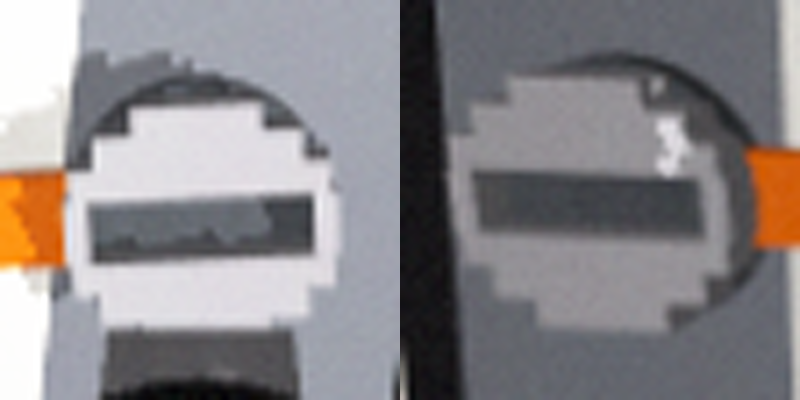

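Run:
```python
from h import *
from scipy.optimize import brentq
z=np.load('w2.npz');C=cam('wrist',(z['t'],z['R']))
f=lambda X,Y,x0,y0:[x0+(X+.5)/7.143-.5,y0+(Y+.5)/7.143-.5]
l=[f(203,229,253,160),f(91.5,235.5,253,160),f(314.5,222.5,253,160)];q=[f(189,207,42,140),f(76,203.5,42,140),f(302.5,210,42,140)]
psi=-7.3
for it in range(6):
    F=face(psi);n=F[:,2];p0=np.array([.592,-.03,.1165])
    g=lambda h:onplane(C,l+q,n=n,p=p0+h*n)
    h=brentq(lambda h:np.linalg.norm(g(h)[0]-g(h)[3])-.186,-.03,.03);P=g(h);d=P[0]-P[3];psi=np.degrees(np.arctan2(-d[0],d[1]))
print('psi',psi,'h',h);mid=(P[0]+P[3])/2;print(P.round(4),'mid',mid.round(4),'tilt err z',d[2], 'face centre',(mid-.019*n).round(4))
for i in(0,3):
    v=(P[i+2]-P[i+1])@F;print('slot ang',np.arctan2(-v[0],v[1]),(-1)*0,np.linalg.norm(v), v.round(4))
# prediction with h so that face centre z=.1
h2=(.1+.019*n[2]-p0[2])/n[2];print('h for z=.1',h2,g(h2)[[0,3]].round(4),np.linalg.norm(g(h2)[0]-g(h2)[3]))
# handle checks
hc=(mid-.019*n)+.042*n;print('handle pred',hc.round(4),proj(cam('top'),hc),proj(cam('side'),hc))
```

```text
psi -8.209849858040492 h 0.001862130228119263
[[ 0.6035  0.0646  0.1174]
 [ 0.6036  0.0509  0.1186]
 [ 0.6034  0.0783  0.1162]
 [ 0.5769 -0.1195  0.1174]
 [ 0.5759 -0.1333  0.118 ]
 [ 0.5779 -0.1057  0.1168]] mid [ 0.5902 -0.0275  0.1174] tilt err z 6.877066617005934e-06 face centre [ 0.5996 -0.0288  0.101 ]
slot ang 0.17235231351418523 0 0.027546800816607913 [-0.0047  0.0271  0.    ]
slot ang 0.08022452899614149 0 0.027785674765756302 [-0.0022  0.0277 -0.    ]
h for z=.1 -5.255888325765582e-05 [[ 0.6049  0.0645  0.116 ]
 [ 0.5781 -0.1208  0.116 ]] 0.187179053898947
handle pred [ 0.5788 -0.0258  0.1373] [[274.55314415 192.54445344]] [[255.94619759 170.21188436]]
```

Consistent: yaw −8.2°, spacing OK, face centre z = 0.101, slots at 0.17 and 0.08 rad. Now I check the blade's offset in the grip, from the collar in the wrist view and the tip in a side view.

Run:
```python
from h import *
z=np.load('w2.npz');t,Rt=z['t'],z['R'];C=cam('wrist',(t,Rt))
im=cv2.imread('pics/w2.png');g=cv2.cvtColor(im,cv2.COLOR_BGR2GRAY)
print('col 278 rows 205-235',g[205:236,278]);print('col 270',g[205:236,270]); print('yellow rows', [ (x,np.where(cv2.inRange(cv2.cvtColor(im,cv2.COLOR_BGR2HSV),(20,120,60),(34,255,255))[:,x])[0][[0,-1]]) for x in (270,278,286)])
y=cv2.inRange(cv2.cvtColor(im,cv2.COLOR_BGR2HSV),(20,120,60),(34,255,255));print('yellow cols row 235,260',[np.where(y[k])[0][[0,-1]] for k in(235,260)])
th=np.linspace(0,2*np.pi,73)
for off in(0,.002,.004):
  for L in(.1215,.125):
    ring=lambda zz:np.c_[off+.019*np.cos(th),.019*np.sin(th),np.full(73,L-zz)]@Rt.T+t
    hf=proj(C,np.array([[off+.014,0,L-.076]])@Rt.T+t)
    print(off,L,'collar top row',proj(C,ring(.070))[:,1].min().round(1),proj(C,ring(.076))[:,1].min().round(1),'handle base',hf.round(1),'tip',proj(C,np.array([[off,0,L]])@Rt.T+t).round(1))
S=cam('side');R1=R.from_euler('xyz',[180,-.1,-131.7],degrees=True).as_matrix();t1=np.array([.4672,.3347,.2958])
for off in(0,.002,.004):print('side tip pred',off,proj(S,np.array([[off,0,.1215]])@R1.T+t1).round(1),proj(S,np.array([[off,0,.125]])@R1.T+t1).round(1))
```

```text
col 278 rows 205-235 [200 118  85  81  84  85  83  82  43  12  18  13  23  26  27  22  21  26
  22  22  25  35  89  97 102 100 103  99 102  99 100]
col 270 [190 112  85  86  83  82  79  83  80  55  20  13  12  22  24  20  27  21
  25  29  26  37  91 103 102 101  97 101 101 103  99]
yellow rows [(270, array([227, 375])), (278, array([227, 377])), (286, array([227, 377]))]
yellow cols row 235,260 [array([255, 306]), array([250, 311])]
0 0.1215 collar top row 210.6 213.9 handle base [[280.8 222.5]] tip [[280.7 206.2]]
0 0.125 collar top row 208.7 211.9 handle base [[280.8 220.4]] tip [[280.7 204.8]]
0.002 0.1215 collar top row 207.2 210.4 handle base [[280.8 219.1]] tip [[280.7 203.7]]
0.002 0.125 collar top row 205.4 208.5 handle base [[280.8 217. ]] tip [[280.7 202.4]]
0.004 0.1215 collar top row 203.8 207.0 handle base [[280.8 215.6]] tip [[280.7 201.2]]
0.004 0.125 collar top row 202.0 205.1 handle base [[280.8 213.6]] tip [[280.7 199.9]]
side tip pred 0 [[186.3 263.5]] [[186.5 264.9]]
side tip pred 0.002 [[187.4 263.4]] [[187.6 264.7]]
side tip pred 0.004 [[188.4 263.2]] [[188.6 264.6]]
```

The blade is visible at columns 268–294 with its tip edge at row 205.5. In the wrist frame the tip therefore sits about −1.2 mm in tool x. I approach to 8 mm off the left head.

```bash
cat >> h.py <<'E'
PSI=-8.2;F=face(PSI);n=F[:,2];LT=np.array([.6042,.0646,.1167]);RT=np.array([.5775,-.1200,.1167]) # slot centres, head top
TIP=np.array([-.0012,0,.1215])
def tip_at(top,h,a): # tip h over the head top
    Q=tool_on_face(F,a); return top+h*n-Q@TIP,Q
E
python3 - <<'E'
from h import *
to(tip_at(LT,.008,.172),tip_at(LT,-.004,.172),tip_at(LT,.008,1.8))
E
```

```text
[ 2.6  0.9 34.5] [ 0.008  0.001 -0.058]
[ 2.6  0.8 46.5] [ 0.008  0.001 -0.058]
[ 1.2 -0.2 34.5] [ 0.006  0.007 -1.686]
```

```bash
python3 -m pendant '[[2.6,0.9,15,0.008,0,-0.058],[2.6,0.9,30,0.008,0,-0.058],[2.6,0.9,34.5,0.008,0,-0.058],[2.6,0.9,34.5,0.008,0,-0.058],[2.6,0.9,34.5,0.008,0,-0.058]]'
python3 - <<'E'
from h import *
T=tool();im=r.capture('wrist');save(im,'w3.png');np.savez('w3.npz',t=T[0],R=T[1])
C=cam('wrist',T);print(proj(C,[LT]),proj(C,[T[0]+T[1]@TIP]),r.get_state()['joints'].round(1))
s=r.capture('side');S=cam('side');u=proj(S,[LT])[0].astype(int);print(u)
a=cv2.resize(im[160:235,240:325],(400,353),interpolation=cv2.INTER_CUBIC);b=cv2.resize(s[u[1]-32:u[1]+28,u[0]-34:u[0]+34],(400,353),interpolation=cv2.INTER_CUBIC);save(np.hstack([a,b]),'c3.png')
to(tip_at(LT,-.004,.172))
E
```

```text
time_s: 7.42
tcp_pos: [0.5399, 0.0745, 0.2299]
eef_rot: [-174.5, 29.7, -176.9]
contact_force: [0.7, -0.5, -1.0]
gripper_width: 0.0278
gripper_force: 60.0
[[279.80275302 201.8217396 ]] [[280.73545702 207.66347006]] [  34.3   -5.6  -55.3   50.8  -25.9 -166.4]
[224 191]
[ 1.6 -0.8 13.2] [ 0.002  0.004 -0.001]
```

View pics/c3.png

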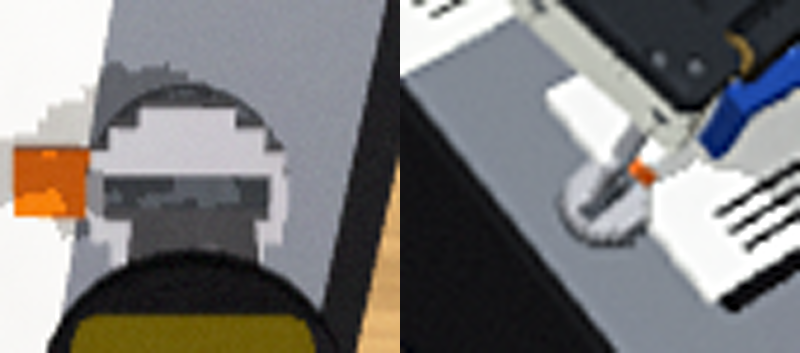

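The blade sits just in front of the slot, parallel to it: slot rows 197–206 with centre column 279.6, blade centre column 281. I insert with a small correction and watch the force.

```bash
python3 -m pendant '[[1,-0.8,3,0,0,0],[1,-0.8,6,0,0,0],[1,-0.8,8,0,0,0],[1,-0.8,10,0,0,0],[1,-0.8,12,0,0,0],[1,-0.8,12,0,0,0],[1,-0.8,12,0,0,0]]'
python3 - <<'E'
from h import *
t,Q=tool();print(((t+Q@TIP-LT)@F*1000).round(2), Q.T@np.array(r.get_state()['contact_force']))
E
```

```text
time_s: 8.4
tcp_pos: [0.5448, 0.0727, 0.2186]
eef_rot: [-174.5, 29.7, -176.9]
contact_force: [-0.3, 0.1, -0.2]
gripper_width: 0.0277
gripper_force: 60.0
[ 0.55 -0.12 -3.27] [ 0.31756366  0.07376087 -0.00272732]
```

```bash
python3 -m pendant '[[0,0,1,0,0,0],[0,0,2,0,0,0],[0,0,2.5,0,0,0],[0,0,2.5,0,0,0]]'
python3 - <<'E'
from h import *
t,Q=tool();print(((t+Q@TIP-LT)@F*1000).round(2), Q.T@np.array(r.get_state()['contact_force']))
E
```

```text
time_s: 8.9
tcp_pos: [0.546, 0.0725, 0.2164]
eef_rot: [-174.4, 29.7, -176.9]
contact_force: [-0.3, 0.3, -1.0]
gripper_width: 0.0279
gripper_force: 60.0
[ 0.49 -0.14 -5.83] [0.74881023 0.41284811 0.73127913]
```

```bash
python3 -m pendant '[[0,0,0,0,0,-0.1],[0,0,0,0,0,-0.2],[0,0,0,0,0,-0.3],[0,0,0,0,0,-0.4],[0,0,0,0,0,-0.5],[0,0,0,0,0,-0.6],[0,0,0,0,0,-0.6]]'
python3 - <<'E'
from h import *
s=r.get_state();t,Q=tool();print(((t+Q@TIP-LT)@F*1000).round(2), Q.T@np.array(s['contact_force']),Q.T@np.array(s['moment']),s['joints'].round(1))
E
```

```text
time_s: 9.78
tcp_pos: [0.5458, 0.0722, 0.2162]
eef_rot: [-158.0, 21.2, -139.9]
contact_force: [-1.3, -0.1, -0.4]
gripper_width: 0.0278
gripper_force: 60.0
[-0.13  0.11 -5.89] [ 1.15220062  0.69138004 -0.24900108] [-1.33909001  2.00076116  0.11764782] [  31.4   -4.1  -56.7   55.8  -22.7 -135. ]
```

The moment about the tool axis is 0.118 N·m, so the fastener is turning. Continuing.

```bash
python3 -m pendant '[[0,0,0,0,0,-0.1],[0,0,0,0,0,-0.2],[0,0,0,0,0,-0.3],[0,0,0,0,0,-0.4],[0,0,0,0,0,-0.5],[0,0,0,0,0,-0.6],[0,0,0,0,0,-0.7],[0,0,0,0,0,-0.8],[0,0,0,0,0,-0.9],[0,0,0,0,0,-1.0],[0,0,0,0,0,-1.02],[0,0,0,0,0,-1.02]]'
python3 - <<'E'
from h import *
s=r.get_state();t,Q=tool();print(((t+Q@TIP-LT)@F*1000).round(2), Q.T@np.array(s['contact_force']),Q.T@np.array(s['moment']),s['joints'].round(1))
E
```

```text
time_s: 11.28
tcp_pos: [0.546, 0.0722, 0.2164]
eef_rot: [-150.4, -6.2, -87.4]
contact_force: [0.2, -2.3, -1.3]
gripper_width: 0.0276
gripper_force: 60.0
[-0.92  0.55 -5.8 ] [2.12579127 0.63279964 1.37779348] [-1.83553806  0.48420889  0.09336737] [ 31.3  -4.1 -56.7  55.8 -22.7 -76.7]
```

```bash
python3 -m pendant '[[0,0,0,0,0,0.1],[0,0,0,0,0,0.17],[0,0,-8,0,0,0.17],[0,0,-20,0,0,0.17],[0,0,-45,0,0,0.17],[0,0,-45,0,0,0.17]]'
python3 - <<'E'
from h import *
T=tool();im=r.capture('wrist');save(im,'w4.png');C=cam('wrist',T)
hs=cv2.cvtColor(im,cv2.COLOR_RGB2HSV);k=cv2.inRange(hs,(5,180,120),(18,255,255))
N,l,st,ce=cv2.connectedComponentsWithStats(k)
for i in range(1,N):
    if st[i,4]>15:
        P=onplane(C,[ce[i]],n=n,p=LT-.011*n)[0];print(st[i],ce[i].round(1),'rel L',((P-LT)@F*1000).round(1),'rel R',((P-RT)@F*1000).round(1))
to(tip_at(RT,.03,.08),tip_at(RT,.008,.08));print(r.get_state()['joints'].round(1))
E
```

```text
time_s: 12.02
tcp_pos: [0.524, 0.0772, 0.2572]
eef_rot: [-149.7, -1.1, -95.7]
contact_force: [0.8, 0.6, -1.3]
gripper_width: 0.0279
gripper_force: 60.0
[250 178  16  15 190] [256.9 185.1] rel L [ 23.3  -1.8 -11. ] rel R [ 23.4 184.7 -11. ]
[187.2   9.9   9.1] [-0.     0.007  1.54 ]
[187.3  10.   31.1] [-0.     0.007  1.54 ]
[ 39.   -9.  -53.   43.9 -31.9 -79.4]
```

The left tongue now points up slope at 1.49 rad, so it is open. Moving high over the handle to the right fastener.

```bash
python3 -m pendant '[[0,0,-30,0,0,0.17],[40,2,-40,0,0,0.35],[80,5,-40,0,0,0.52],[120,8,-40,0,0,0.7],[150,10,-35,0,0,0.87],[187,10,-25,0,0,1.05],[187,10,-15,0,0,1.22],[187,10,0,0,0,1.4],[187,10,9,0,0.007,1.54],[187,10,20,0,0.007,1.54],[187,10,31,0,0.007,1.54],[187,10,31,0,0.007,1.54],[187,10,31,0,0.007,1.54]]'
python3 - <<'E'
from h import *
T=tool();im=r.capture('wrist');save(im,'w5.png');np.savez('w5.npz',t=T[0],R=T[1])
C=cam('wrist',T);print(proj(C,[RT]),proj(C,[T[0]+T[1]@TIP]),r.get_state()['joints'].round(1))
u=proj(C,[RT])[0].astype(int);print(u)
a=cv2.resize(im[160:235,u[0]-42:u[0]+43],(680,600),interpolation=cv2.INTER_CUBIC);save(a,'c5.png')
to(tip_at(RT,-.004,.08))
E
```

```text
time_s: 13.7
tcp_pos: [0.5118, -0.1121, 0.2277]
eef_rot: [-177.2, 29.8, 177.1]
contact_force: [0.3, -0.3, -0.6]
gripper_width: 0.0279
gripper_force: 60.0
[[282.97763765 206.00289342]] [[280.64616016 207.65177506]] [  13.4   -9.2  -54.2   33.1  -20.  -135.9]
[282 206]
[-0.5  1.3 11.9] [-0.003 -0.002  0.   ]
```

View pics/c5.png

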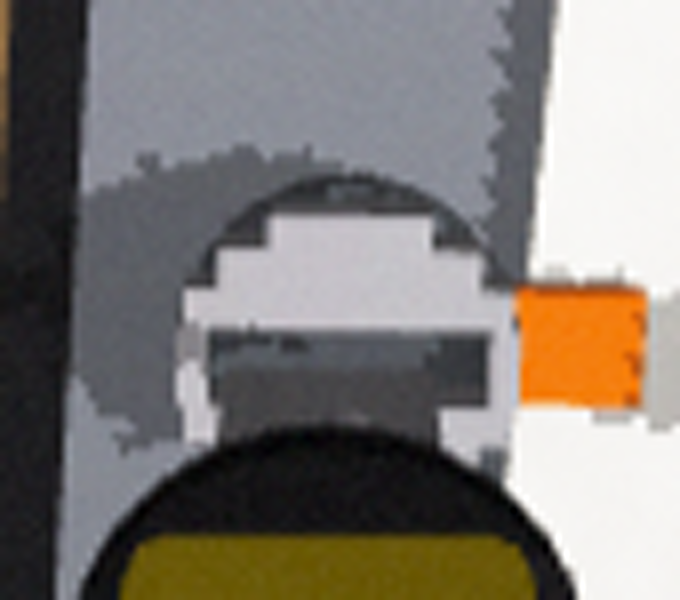

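Slot rows 201–211, columns 266–301; the blade is parallel, centred about 2 mm to the left of the slot's middle. Inserting with y +1.6.

```bash
python3 -m pendant '[[-0.8,1.6,3,0,0,0],[-0.8,1.6,6,0,0,0],[-0.8,1.6,8,0,0,0],[-0.8,1.6,10,0,0,0],[-0.8,1.6,12,0,0,0],[-0.8,1.6,13,0,0,0],[-0.8,1.6,14,0,0,0],[-0.8,1.6,14,0,0,0]]'
python3 - <<'E'
from h import *
s=r.get_state();t,Q=tool();print(((t+Q@TIP-RT)@F*1000).round(2), Q.T@np.array(s['contact_force']))
E
```

```text
time_s: 14.75
tcp_pos: [0.5196, -0.1113, 0.2161]
eef_rot: [-177.2, 29.8, 177.1]
contact_force: [-0.1, -0.7, -1.6]
gripper_width: 0.0276
gripper_force: 60.0
[ 0.    0.06 -6.19] [ 0.81414858 -0.62617178  1.36698337]
```

```bash
python3 -m pendant '[[0,0,0,0,0,-0.1],[0,0,0,0,0,-0.2],[0,0,0,0,0,-0.3],[0,0,0,0,0,-0.4],[0,0,0,0,0,-0.5],[0,0,0,0,0,-0.6],[0,0,0,0,0,-0.7],[0,0,0,0,0,-0.8],[0,0,0,0,0,-0.9],[0,0,0,0,0,-1.0],[0,0,0,0,0,-1.1],[0,0,0,0,0,-1.2],[0,0,0,0,0,-1.3],[0,0,0,0,0,-1.4],[0,0,0,0,0,-1.5],[0,0,0,0,0,-1.6],[0,0,0,0,0,-1.69],[0,0,0,0,0,-1.69]]'
python3 - <<'E'
from h import *
s=r.get_state();t,Q=tool();print(((t+Q@TIP-RT)@F*1000).round(2), Q.T@np.array(s['contact_force']),Q.T@np.array(s['moment']),s['joints'].round(1))
E
python3 -m pendant '[[0,0,0,0,0,0.1],[0,0,0,0,0,0.17],[0,0,-8,0,0,0.17],[0,0,-20,0,0,0.17],[0,0,-45,0,0,0.17],[0,0,-80,0,0,0.17],[0,0,-80,0,0,0.17]]'
python3 - <<'E'
from h import *
T=tool();im=r.capture('wrist');save(im,'w6.png');C=cam('wrist',T)
hs=cv2.cvtColor(im,cv2.COLOR_RGB2HSV);k=cv2.inRange(hs,(5,180,120),(18,255,255))
N,l,st,ce=cv2.connectedComponentsWithStats(k)
for i in range(1,N):
    if st[i,4]>15:
        P=onplane(C,[ce[i]],n=n,p=LT-.011*n)[0];print(st[i],ce[i].round(1),'rel L',((P-LT)@F*1000).round(1),'rel R',((P-RT)@F*1000).round(1))
# stand targets: driver axis at pocket, blade along tool y; yaw -131.7
to(((.4677,.335,.300),(180,0,-131.7)));print(tool()[0],r.get_state()['joints'].round(1))
E
```

```text
time_s: 17.0
tcp_pos: [0.5197, -0.1114, 0.2162]
eef_rot: [-150.6, -5.8, -88.4]
contact_force: [0.8, -1.8, -1.2]
gripper_width: 0.0278
gripper_force: 60.0
[-1.25  1.04 -6.06] [1.69536778 0.04054064 1.51466709] [-1.55141771  0.506505    0.04400215] [ 11.8  -7.4 -55.5  37.  -16.8 -42. ]
time_s: 17.88
tcp_pos: [0.4807, -0.1045, 0.2884]
eef_rot: [-149.8, -0.8, -96.8]
contact_force: [0.9, 0.0, -1.3]
gripper_width: 0.0274
gripper_force: 60.0
[301 177  14  13 145] [307.4 183.2] rel L [ -24.7 -183.9  -11. ] rel R [-24.6   2.6 -11. ]
[-434.8   46.5  -49.6] [-0.513  0.145  0.598]
[ 0.48049519 -0.10472422  0.28688099] [ 19.3 -17.1 -49.   24.9 -33.5 -43.8]
```

Both tongues are open (1.49 and 1.47 rad). Returning the driver to its pocket.

```bash
python3 -m pendant '[[-30,0,-50,0,0,0],[-80,10,-60,-0.1,0.03,0.12],[-130,15,-60,-0.2,0.06,0.24],[-180,20,-60,-0.3,0.09,0.36],[-240,25,-60,-0.4,0.12,0.48],[-300,30,-55,-0.513,0.145,0.598],[-360,40,-50,-0.513,0.145,0.598],[-420,46,-50,-0.513,0.145,0.598],[-435,46.5,-50,-0.513,0.145,0.598],[-435,46.5,-50,-0.513,0.145,0.598],[-435,46.5,-50,-0.513,0.145,0.598]]'
python3 - <<'E'
from h import *
T=tool();S=cam('side');im=r.capture('side');save(im,'s6.png');w=r.capture('wrist');save(w,'w7.png')
to(((.4677,.335,.1275),(180,0,-131.7)))
for c,I,nm in((cam('wrist',T),w,'w'),(S,im,'s')):
    u=proj(c,[T[0]+T[1]@TIP]);print(nm,u.round(1))
a=cv2.resize(im[200:290,130:250],(400,300),interpolation=cv2.INTER_CUBIC);b=cv2.resize(w[90:300,150:430],(400,300));save(np.hstack([a,b]),'c7.png')
E
```

```text
time_s: 19.3
tcp_pos: [0.4671, 0.3336, 0.2975]
eef_rot: [180.0, -0.3, -131.7]
contact_force: [0.1, 0.2, -1.3]
gripper_width: 0.028
gripper_force: 60.0
[ -2.    0.4 170.7] [ 0.001 -0.003 -0.001]
w [[281.1 208.1]]
s [[186.1 262.7]]
```

View pics/c7.png

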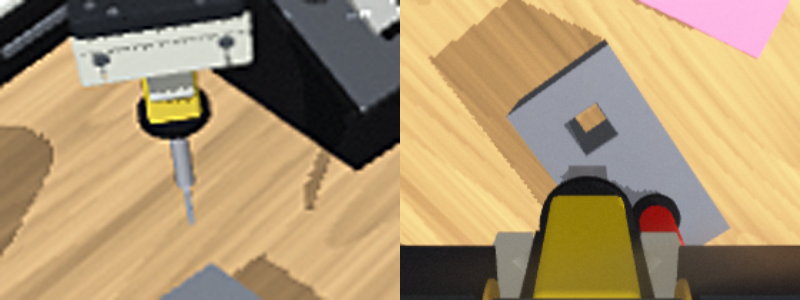

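The pocket opening is at wrist px (284,180); the blade points straight down, clear of the red driver. Casting the pocket's corners:

Run:
```python
from h import *
T=tool();C=cam('wrist',T)
q=[[150+(X-400)*.7,90+Y*.7] for X,Y in((565,126),(592,102),(618,129),(590,155))]
P=onplane(C,q,.075);m=P.mean(0);print(P.round(4),m.round(4),[np.linalg.norm(P[i]-P[i-1]).round(4) for i in range(4)])
tp=T[0]+T[1]@TIP;print('tip',tp.round(4),'diff in tool mm',(T[1].T@(m-tp)*1000).round(1))
```

```text
[[0.4788 0.3227 0.075 ]
 [0.4523 0.3226 0.075 ]
 [0.4513 0.3503 0.075 ]
 [0.4798 0.3514 0.075 ]] [0.4656 0.3367 0.075 ] [np.float64(0.0287), np.float64(0.0265), np.float64(0.0277), np.float64(0.0285)]
tip [0.4676 0.3342 0.1767] diff in tool mm [ -0.9   3.1 101.7]
```

```bash
python3 -m pendant '[[-1,2.5,20,0,0,0],[-1,2.5,60,0,0,0],[-1,2.5,100,0,0,0],[-1,2.5,130,0,0,0],[-1,2.5,150,0,0,0],[-1,2.5,162,0,0,0],[-1,2.5,168,0,0,0],[-1,2.5,170,0,0,0],[-1,2.5,170,0,0,0],[-1,2.5,170,0,0,0]]'
```

```text
time_s: 20.65
tcp_pos: [0.4655, 0.337, 0.1285]
eef_rot: [179.9, -0.1, -131.7]
contact_force: [0.9, 0.1, -1.1]
gripper_width: 0.0276
gripper_force: 60.0
```

```bash
python3 -m pendant '[[0,0,1,0,0,0],[0,0,2,0,0,0],[0,0,2,0,0,0]]' && python3 -m pendant '[[0,0,2,0,0,0],[0,0,2,0,0,0],[0,0,2,0,0,0],[0,0,2,0,0,0],[0,0,2,0,0,0],[0,0,2,0,0,0]]' 80 && python3 -m pendant '[[0,0,-20,0,0,0],[0,0,-60,0,0,0],[0,0,-110,0,0,0],[0,0,-160,0,0,0],[0,0,-190,0,0,0],[0,0,-190,0,0,0],[0,0,-190,0,0,0]]'
python3 - <<'E'
from h import *
T=tool();im=r.capture('wrist');save(im,'w8.png');C=cam('wrist',T);S=cam('side')
s=r.capture('side');save(s,'s8.png')
hs=cv2.cvtColor(im,cv2.COLOR_RGB2HSV);k=cv2.inRange(hs,(22,100,60),(34,255,255));k[290:]=0
print('yellow wrist',cv2.boundingRect(k))
b=cv2.cvtColor(im,cv2.COLOR_RGB2GRAY);x,y,w,h=cv2.boundingRect(k)
kk=np.zeros_like(k);kk[y:y+h,x:x+w]=cv2.inRange(b[y:y+h,x:x+w],0,50);N,l,st,ce=cv2.connectedComponentsWithStats(kk)
for i in range(1,N):
    if st[i,4]>60: print(st[i],ce[i],onplane(C,[ce[i]],.155))
m=np.mean(np.argwhere(cv2.inRange(cv2.cvtColor(s,cv2.COLOR_RGB2HSV),(22,120,90),(34,255,255))[260:310,170:210]),0);print('side yellow',m[::-1]+[170,260],'before 189.1 288.1')
H=LT/2+RT/2-.019*n+.042*n
Q=F@np.array([[0,-1.,0],[-1,0,0],[0,0,-1]]);Q2=-Q;Q2[:,2]=Q[:,2]
for q in(Q,Q2):print(R.from_matrix(q).as_euler('xyz',degrees=True));to((H+.1*n,q),(H+.0*n,q))
print(H,r.get_state()['joints'].round(1))
E
```

```text
time_s: 21.02
tcp_pos: [0.4653, 0.3368, 0.1265]
eef_rot: [179.9, -0.2, -131.6]
contact_force: [-2.0, -0.5, 3.8]
gripper_width: 0.0275
gripper_force: 60.0
time_s: 21.78
tcp_pos: [0.4653, 0.3367, 0.1239]
eef_rot: [179.9, -0.2, -131.7]
contact_force: [-0.2, 0.2, -0.9]
gripper_width: 0.0787
gripper_force: 0.0
time_s: 22.65
tcp_pos: [0.4655, 0.3369, 0.3133]
eef_rot: [179.9, -0.2, -131.7]
contact_force: [1.0, -0.8, 0.1]
gripper_width: 0.0795
gripper_force: 0.0
yellow wrist (265, 165, 32, 46)
[270 185  22  22 470] [280.47021277 195.81276596] [[0.46619498 0.33735958 0.155     ]]
side yellow [189.44130435 288.29782609] before 189.1 288.1
[-150.     0.   -98.2]
[ 222.3 -284.7   90.4] [ 0.511 -0.158 -0.569]
[ 194.3 -326.5  176.8] [ 0.511 -0.158 -0.569]
[150.    0.   81.8]
[ 222.3 -284.7   90.4] [-0.207 -0.669  2.483]
[ 194.3 -326.5  176.8] [-0.207 -0.669  2.483]
[ 0.57946757 -0.02605977  0.13661858] [ 55.3   9.2  -5.9  -0.1 -75.2 -97. ]
```

The driver is seated: cap at (0.466, 0.337), and the side view is unchanged. Now the cover's handle.

```bash
python3 -m pendant '[[30,-40,0,0.06,-0.02,-0.07],[65,-85,10,0.16,-0.05,-0.18],[100,-130,20,0.26,-0.08,-0.29],[140,-180,40,0.36,-0.11,-0.4],[180,-230,65,0.46,-0.14,-0.51],[222,-285,90,0.511,-0.158,-0.569],[222,-285,90,0.511,-0.158,-0.569],[222,-285,90,0.511,-0.158,-0.569],[222,-285,90,0.511,-0.158,-0.569]]' 60 30
python3 - <<'E'
from h import *
T=tool();im=r.capture('wrist');save(im,'w9.png');C=cam('wrist',T)
k=cv2.inRange(cv2.cvtColor(im,cv2.COLOR_RGB2HSV),(105,150,60),(125,255,255));k[280:]=0
c=max(cv2.findContours(k,cv2.RETR_EXTERNAL,cv2.CHAIN_APPROX_NONE)[0],key=cv2.contourArea);print(cv2.boundingRect(c),cv2.contourArea(c))
H=LT/2+RT/2+.023*n
f=lambda P:proj(C,P).round(1)
print('pred bar top corners',[f([H+.006*n+F[:,0]*a+F[:,1]*b])[0] for a in(-.007,.007) for b in(-.035,.035)])
b=cv2.boxPoints(cv2.minAreaRect(c));print(b.round(1))
to((H,F@np.array([[0,-1.,0],[-1,0,0],[0,0,-1]])));print(r.get_state()['joints'].round(1))
E
```

```text
time_s: 23.88
tcp_pos: [0.5311, -0.0182, 0.2244]
eef_rot: [-150.0, 0.1, -98.2]
contact_force: [0.4, 0.6, 0.2]
gripper_width: 0.0601
gripper_force: 0.0
(275, 161, 20, 101) 1824.0
pred bar top corners [array([294.4, 167.7]), array([293.4, 262.7]), array([273.5, 167.7]), array([274.2, 262.7])]
[[275. 161.]
 [294. 161.]
 [294. 261.]
 [275. 261.]]
[  1.7   1.8 100.7] [-0.001  0.002 -0.   ]
[ 22.9  -7.7 -57.   47.1 -20.5 -72.8]
```

The bar is where predicted (columns 275–294 against 274–294). Descending and gripping.

```bash
python3 -m pendant '[[1.5,1.8,30,0,0,0],[1.5,1.8,60,0,0,0],[1.5,1.8,80,0,0,0],[1.5,1.8,95,0,0,0],[1.5,1.8,100,0,0,0],[1.5,1.8,100,0,0,0],[1.5,1.8,100,0,0,0]]' 60 && python3 -m pendant '[[1.5,1.8,0,0,0,0]]' - 30 2>/dev/null >/dev/null
python3 - <<'E'
from h import *
s=r.get_state();print(s['time_s'],s['tcp_pos'],s['contact_force'],s['joints'].round(1))
E
```

```text
time_s: 24.8
tcp_pos: [0.595, -0.0243, 0.1586]
eef_rot: [-152.1, -0.3, -98.1]
contact_force: [-1.6, -0.0, -1.7]
gripper_width: 0.0597
gripper_force: 0.6
24.925 [ 0.59500058 -0.02506773  0.15857107] [-1.21225311  0.852623   -0.66562088] [  -2.5    4.3  -58.2   95.5   -2.8 -100.4]
```

The arm ran into the j3/j4 limits here, because a 30° tilt this close is out of reach. I'll retreat and approach with 20° of tilt instead.

```bash
python3 -m pendant '[[0,0,-15,0,0,0],[0,0,-40,0,0,0],[0,0,-75,0,0,0],[0,0,-85,0,0,0],[0,0,-85,0,0,0],[0,0,-85,0,0,0],[0,0,-85,0,0,0]]' 44
cat >> h.py <<'E'
H=LT/2+RT/2+.023*n
def gq(tilt): # tool closing along slope, tilt deg from vertical
    Z=R.from_euler('z',PSI,degrees=True).as_matrix();a=np.radians(tilt);x=np.array([np.cos(a),0,np.sin(a)]);m=np.array([-np.sin(a),0,np.cos(a)])
    return Z@np.c_[[0,-1,0],-x,-m]
E
python3 - <<'E'
from h import *
print(r.get_state()['joints'].round(1),H)
q=gq(20);to((H-.1*q[:,2],q))
im=r.capture('top');save(im,'t9.png')
b=cv2.imread('pics/top0.png');
E
```

```text
time_s: 25.8
tcp_pos: [0.5556, -0.0213, 0.2327]
eef_rot: [-152.1, -0.3, -98.3]
contact_force: [-0.7, 0.5, 0.1]
gripper_width: 0.0437
gripper_force: 0.0
[ 24.1  -4.8 -49.8  36.2 -25.4 -62.6] [ 0.57946757 -0.02605977  0.13661858]
[ 1.3  9.7 -2.7] [-0.137 -0.005 -0.   ]
```

```bash
python3 -m pendant '[[1.3,9.7,-3,-0.137,-0.005,0],[1.3,9.7,-3,-0.137,-0.005,0],[1.3,9.7,-3,-0.137,-0.005,0]]' 44
python3 - <<'E'
from h import *
print(r.get_state()['joints'].round(1))
q=gq(20);to((H,q),(H-.05*q[:,2],q))
T=tool();im=r.capture('wrist');save(im,'w10.png');C=cam('wrist',T)
k=cv2.inRange(cv2.cvtColor(im,cv2.COLOR_RGB2HSV),(105,150,60),(125,255,255));k[280:]=0
c=max(cv2.findContours(k,cv2.RETR_EXTERNAL,cv2.CHAIN_APPROX_NONE)[0],key=cv2.contourArea);b=cv2.boxPoints(cv2.minAreaRect(c));print(b.round(1))
f=lambda P:proj(C,P).round(1)
print('pred bar corners',[f([H+e*n+F[:,0]*a+F[:,1]*b])[0] for e in (-.006,.006) for a in(-.007,.007) for b in(-.035,.035)])
E
```

```text
time_s: 26.22
tcp_pos: [0.5461, -0.0214, 0.231]
eef_rot: [-160.0, 0.0, -98.3]
contact_force: [-0.1, 0.0, 0.4]
gripper_width: 0.0441
gripper_force: 0.0
[ 25.   -2.2 -39.1  18.  -37.4 -46.1]
[-1.000e-01  7.000e-01  1.002e+02] [-0.    -0.    -0.002]
[-0.1  0.6 50.2] [-0.    -0.    -0.002]
[[268. 161.]
 [294. 161.]
 [294. 262.]
 [268. 262.]]
pred bar corners [array([290.7, 165.8]), array([290.1, 256.5]), array([271. , 166.5]), array([272. , 257.9]), array([294.3, 169.1]), array([293.3, 263.5]), array([273.7, 169.8]), array([274.5, 265. ])]
```

```bash
python3 -m pendant '[[0,0.6,30,0,0,0],[0,0.6,60,0,0,0],[0,0.6,80,0,0,0],[0,0.6,92,0,0,0],[0,0.6,100,0,0,0],[0,0.6,100,0,0,0],[0,0.6,100,0,0,0]]' 44
python3 - <<'E'
from h import *
s=r.get_state();print(s['joints'].round(1));to((H,gq(20)),(H,gq(25)))
E
```

```text
time_s: 27.15
tcp_pos: [0.579, -0.0254, 0.1379]
eef_rot: [-159.9, 0.1, -98.2]
contact_force: [0.4, -0.7, 0.3]
gripper_width: 0.0442
gripper_force: 0.0
[ 20.8   7.4 -46.2  27.7 -20.8 -53.6]
[ 0.6 -0.   1.4] [-0.002  0.001 -0.001]
[ 0.6 -0.   1.4] [ 0.086  0.001 -0.001]
```

```bash
python3 -m pendant '[[0.5,0,1,0.06,0,0],[0.5,0,1,0.12,0,0],[0.5,0,1,0.12,0,0]]' 44; python3 -m pendant '[[0,0,0,0,0,0],[0,0,0,0,0,0],[0,0,0,0,0,0],[0,0,0,0,0,0],[0,0,0,0,0,0],[0,0,0,0,0,0],[0,0,0,0,0,0]]' 5 40
python3 - <<'E'
from h import *
s=r.get_state();print(s['joints'].round(1));to((H,gq(27)))
E
```

```text
time_s: 27.52
tcp_pos: [0.5847, -0.0253, 0.1472]
eef_rot: [-153.9, 0.1, -98.2]
contact_force: [1.6, -0.5, 2.5]
gripper_width: 0.0444
gripper_force: 0.0
time_s: 28.4
tcp_pos: [0.5835, -0.026, 0.1453]
eef_rot: [-154.1, 0.1, -98.2]
contact_force: [-6.5, 0.1, 2.7]
gripper_width: 0.014
gripper_force: 40.0
[  6.3   4.9 -58.3  74.7  -6.5 -87.7]
[0.6 7.4 6. ] [ 0.02   0.    -0.001]
```

The bar is pinched flush (14 mm, 40 N). Lifting off along the normal.

```bash
python3 -m pendant '[[0,0,-5,0,0,0],[0,0,-12,0,0,0],[0,0,-20,0,0,0],[0,0,-35,0,0,0],[0,0,-55,0,0,0],[0,0,-80,0,0,0],[0,0,-100,0,0,0],[0,0,-100,0,0,0],[0,0,-100,0,0,0]]'
python3 - <<'E'
from h import *
s=r.get_state();T=tool();print(s['joints'].round(1))
im=r.capture('side');save(im,'s11.png')
k=cv2.inRange(cv2.cvtColor(im,cv2.COLOR_RGB2HSV),(5,180,120),(18,255,255));N,l,st,ce=cv2.connectedComponentsWithStats(k);S=cam('side')
for i in range(1,N):
    if st[i,4]>8 and 200<ce[i][0]<310 and ce[i][1]<230:
        P=onplane(S,[ce[i]],n=n,p=LT-.011*n)[0];print(ce[i].round(1),((P-LT)@F*1000).round(1),((P-RT)@F*1000).round(1))
m=np.array([.453,-.38,.25])
for yaw in(-102,-168,-192):to((m,(180,0,yaw)))
E
```

```text
time_s: 29.52
tcp_pos: [0.5407, -0.0198, 0.2348]
eef_rot: [-154.1, 0.1, -98.2]
contact_force: [-0.8, -0.6, -3.0]
gripper_width: 0.0135
gripper_force: 40.0
[ 25.9  -5.8 -47.8  29.8 -29.4 -57.9]
[283.  169.5] [ -23.9 -186.3  -11. ] [-23.8   0.2 -11. ]
[217.7 185.6] [ 24.7  -3.3 -11. ] [ 24.8 183.2 -11. ]
[368.8  24.8 -29.3] [-0.451  0.015  0.064]
[368.8  24.8 -29.3] [-0.393  0.275  1.195]
[368.8  24.8 -29.3] [-0.345  0.369  1.606]
```

The cover is held (−3 N) and both fasteners are still open. Carrying it over the mat and levelling.

```bash
python3 -m pendant '[[20,0,-30,0,0,0],[50,3,-45,0,0,0],[90,6,-50,-0.08,0,0.01],[130,9,-50,-0.16,0.005,0.02],[175,12,-50,-0.24,0.008,0.03],[220,15,-50,-0.32,0.01,0.04],[265,18,-45,-0.4,0.012,0.05],[310,21,-35,-0.451,0.015,0.064],[350,24,-30,-0.451,0.015,0.064],[369,25,-29,-0.451,0.015,0.064],[369,25,-29,-0.451,0.015,0.064],[369,25,-29,-0.451,0.015,0.064]]'
python3 - <<'E'
from h import *
T=tool();print(r.get_state()['joints'].round(1))
im=r.capture('wrist');save(im,'w12.png');t=r.capture('top');save(t,'t12.png')
hs=cv2.cvtColor(im,cv2.COLOR_RGB2HSV);C=cam('wrist',T)
# panel edges: white mask corners in wrist
k=cv2.inRange(hs,(0,0,170),(180,40,255));k[260:]=0
c=max(cv2.findContours(k,cv2.RETR_EXTERNAL,cv2.CHAIN_APPROX_NONE)[0],key=cv2.contourArea);print(cv2.boundingRect(c),cv2.contourArea(c))
ap=cv2.approxPolyDP(c,6,True)[:,0];P=onplane(C,ap,n=T[1][:,2],p=T[0]+T[1]@np.array([0,0,.036]));print(np.c_[ap,((P-T[0])@T[1]*1000)].round(1))
to((np.array([.453,-.38,.07]),(180,0,-102)))
E
```

```text
time_s: 31.08
tcp_pos: [0.4532, -0.3797, 0.2504]
eef_rot: [-179.9, 0.1, -102.0]
contact_force: [-0.0, 0.2, -2.4]
gripper_width: 0.0138
gripper_force: 40.0
[-21.1  12.5  -9.8  -0.1 -67.6   9.1]
(164, 110, 223, 150) 23376.0
[[164.  110.   75.4 -56.5  36. ]
 [177.  259.   -3.2 -57.1  36. ]
 [193.  259.   -3.1 -48.3  36. ]
 [187.  160.   51.2 -47.3  36. ]
 [195.  162.   50.2 -43.3  36. ]
 [201.  259.   -3.1 -43.9  36. ]
 [209.  259.   -3.1 -39.5  36. ]
 [204.  160.   51.2 -38.8  36. ]
 [213.  163.   49.7 -34.3  36. ]
 [217.  258.   -2.5 -35.1  36. ]
 [226.  259.   -3.1 -30.3  36. ]
 [221.  161.   50.7 -30.3  36. ]
 [231.  167.   47.6 -25.4  36. ]
 [234.  252.    1.1 -25.7  36. ]
 [264.  251.    1.7  -9.5  36. ]
 [265.  192.   34.6  -8.5  36. ]
 [288.  191.   35.2   3.3  36. ]
 [303.  256.   -1.3  11.7  36. ]
 [319.  252.    1.1  20.3  36. ]
 [324.  159.   51.7  21.2  36. ]
 [332.  161.   50.7  25.2  36. ]
 [330.  259.   -3.1  26.5  36. ]
 [341.  159.   51.7  29.7  36. ]
 [349.  160.   51.2  33.7  36. ]
 [343.  259.   -3.1  33.6  36. ]
 [351.  255.   -0.7  37.8  36. ]
 [358.  159.   51.7  38.2  36. ]
 [366.  160.   51.2  42.2  36. ]
 [359.  259.   -3.1  42.3  36. ]
 [373.  259.   -3.2  50.   36. ]
 [385.  110.   75.4  49.7  36. ]]
[  0.9   0.8 180.9] [-0.002  0.001  0.001]
```

Cover edges at ±75 and −56..+50 mm: level and centred under the grip. Lowering gently.

```bash
python3 -m pendant '[[1,1,30,0,0,0],[1,1,80,0,0,0],[1,1,125,0,0,0],[1,1,155,0,0,0],[1,1,175,0,0,0],[1,1,185,0,0,0],[1,1,190,0,0,0],[1,1,190,0,0,0]]'; python3 -m pendant '[[0,0,2,0,0,0],[0,0,4,0,0,0],[0,0,5,0,0,0],[0,0,5,0,0,0]]'
```

```text
time_s: 32.17
tcp_pos: [0.4528, -0.3808, 0.0611]
eef_rot: [-179.9, 0.0, -102.0]
contact_force: [-0.4, -0.0, -1.5]
gripper_width: 0.0139
gripper_force: 40.0
time_s: 32.67
tcp_pos: [0.4523, -0.3809, 0.0555]
eef_rot: [-179.9, 0.1, -102.0]
contact_force: [-0.4, 0.4, -2.5]
gripper_width: 0.0138
gripper_force: 40.0
```

```bash
python3 -m pendant '[[0,0,1,0,0,0],[0,0,2,0,0,0],[0,0,2,0,0,0]]'; python3 -m pendant '[[0,0,1,0,0,0],[0,0,1.5,0,0,0],[0,0,1.5,0,0,0]]';  python3 -m pendant '[[0,0,1,0,0,0],[0,0,1,0,0,0],[0,0,1,0,0,0]]'
```

```text
time_s: 33.05
tcp_pos: [0.4528, -0.3809, 0.0539]
eef_rot: [-179.9, 0.0, -102.0]
contact_force: [-0.0, 0.3, 1.6]
gripper_width: 0.0136
gripper_force: 40.0
time_s: 33.42
tcp_pos: [0.4533, -0.3812, 0.0525]
eef_rot: [-179.8, 0.0, -102.0]
contact_force: [2.8, 0.5, 4.6]
gripper_width: 0.0135
gripper_force: 40.0
time_s: 33.8
tcp_pos: [0.4533, -0.3813, 0.0516]
eef_rot: [-179.8, 0.0, -102.0]
contact_force: [2.8, 0.2, 4.9]
gripper_width: 0.0135
gripper_force: 40.0
```

The cover is on the mat: the vertical force has changed sign to +4.9 N. Releasing and retreating.

```bash
python3 -m pendant '[[0,0,0,0,0,0],[0,0,0,0,0,0],[0,0,0,0,0,0],[0,0,0,0,0,0],[0,0,0,0,0,0]]' 45; python3 -m pendant '[[0,0,-15,0,0,0],[0,0,-40,0,0,0],[0,0,-90,0,0,0],[0,0,-150,0,0,0],[0,0,-200,0,0,0],[0,0,-200,0,0,0],[0,0,-200,0,0,0]]'
python3 - <<'E'
from h import *
T=tool();im=r.capture('wrist');save(im,'w13.png');C=cam('wrist',T)
k=cv2.inRange(cv2.cvtColor(im,cv2.COLOR_RGB2HSV),(0,0,150),(180,50,255));k[265:]=0;k=cv2.morphologyEx(k,cv2.MORPH_CLOSE,np.ones((9,9)))
c=max(cv2.findContours(k,cv2.RETR_EXTERNAL,cv2.CHAIN_APPROX_NONE)[0],key=cv2.contourArea);b=cv2.boxPoints(cv2.minAreaRect(c));q=cv2.approxPolyDP(cv2.convexHull(c),5,True)[:,0];P=onplane(C,q,.010);print(q.tolist(),P.round(4).tolist())
print('box centre',onplane(C,b,.010).mean(0).round(4),[np.linalg.norm(P[i]-P[i-1]).round(4) for i in range(len(P))])
m=cv2.inRange(cv2.cvtColor(im,cv2.COLOR_RGB2HSV),(105,90,20),(125,255,150));m[280:]=0;x=cv2.boundingRect(m);print('mat box',x)
t=r.capture('top');save(t,'t13.png');s=r.capture('side');save(s,'s13.png')
S=cam('side');k=cv2.inRange(cv2.cvtColor(s,cv2.COLOR_RGB2HSV),(5,180,120),(18,255,255));N,l,st,ce=cv2.connectedComponentsWithStats(k)
for i in range(1,N):
    if st[i,4]>8 and 200<ce[i][0]<310 and ce[i][1]<230:
        P=onplane(S,[ce[i]],n=n,p=LT-.011*n)[0];print('tongue',((P-LT)@F*1000).round(1),((P-RT)@F*1000).round(1))
mm=np.mean(np.argwhere(cv2.inRange(cv2.cvtColor(s,cv2.COLOR_RGB2HSV),(22,120,90),(34,255,255))[260:310,170:210]),0);print('side yellow',mm[::-1]+[170,260])
a=cv2.imread('pics/side0.png');d=cv2.absdiff(a,cv2.imread('pics/s13.png')).max(2)
for nm,(x,y,w,h) in dict(mug=(70,230,65,65),cleaner=(258,100,28,55),loupe=(255,272,28,30),mouse=(330,190,45,35),red=(143,295,30,40)).items():print(nm,(d[y:y+h,x:x+w]>60).mean().round(3))
E
```

```text
time_s: 34.42
tcp_pos: [0.4523, -0.3808, 0.0509]
eef_rot: [-179.9, 0.1, -102.0]
contact_force: [1.1, -0.7, -0.2]
gripper_width: 0.0447
gripper_force: 0.0
time_s: 35.3
tcp_pos: [0.4518, -0.3807, 0.2518]
eef_rot: [-179.8, 0.1, -102.0]
contact_force: [-0.7, -0.2, -0.9]
gripper_width: 0.0448
gripper_force: 0.0
[[333, 103], [327, 237], [233, 237], [227, 103]] [[0.3842, -0.443, 0.01], [0.4156, -0.2972, 0.01], [0.5223, -0.3197, 0.01], [0.4915, -0.4658, 0.01]]
box centre [ 0.4533 -0.3819  0.01  ] [np.float64(0.1097), np.float64(0.1492), np.float64(0.109), np.float64(0.1493)]
mat box (185, 58, 214, 215)
tongue [ -23.9 -185.4  -11. ] [-23.9   1.1 -11. ]
tongue [ 24.4  -3.2 -11. ] [ 24.4 183.3 -11. ]
side yellow [189.39524838 288.21382289]
mug 0.0
cleaner 0.008
loupe 0.0
mouse 0.0
red 0.0
```

Everything checks: cover flat (109 × 149 mm in the z = 10 mm plane), centred at (0.453, −0.382), tongues open, driver seated, other things unmoved.

```bash
python3 -c "
from plant import r
print(r.close_job())"
```

```text
the job is handed in; nothing more can be done
None
```

The job is handed in, with no verdict returned: by my last measurements both fasteners are open (about 1.47 and 1.49 rad), the driver is upright in its pocket, the cover lies flat and handle up within about 2 mm of the mat's centre, and nothing else moved, but joint 3 read −58.3° (limit −58.28°) while I gripped the handle, which could count as a range violation.

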